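# Make up two breakfast caddies

## Task

Make up the two breakfast caddies from the things on the counter: in the long caddy stand the egg cup in the compartment next to the handle, the salt shaker in the middle one and the pepper mill in the one farthest from the handle; in the short caddy stand the rectangular tea tin in the compartment next to the handle and the low jam jar in the other. Set each one down upright on the compartment's floor without dropping it. Leave the tall storage jar, the round tin and the beaker standing where they are.

Things in the scene. Friction and masses are not known exactly. Their poses are not given: they have to be found in the camera images.
- long_caddy: Long low plywood tray, fixed: 260 (its x) x 90 x 20 mm high; steel loop handle sticks out 29 mm at its -x end. Three 80 x 80 mm compartments in a row, centred at x = -85 mm (next to the handle), 0 and +85 mm (farthest from it), y = 0. Walls and floor 5 mm thick: compartment floor at z = 5 mm, wall tops at 20 mm. Origin: centre of its underside, on the work surface.
- short_caddy: Short low plywood tray, fixed: 175 (its x) x 90 x 20 mm high; steel loop handle sticks out 29 mm at its -x end. Two 80 x 80 mm compartments, centred at x = -42.5 mm (next to the handle) and +42.5 mm, y = 0. Walls and floor 5 mm thick: compartment floor at z = 5 mm, wall tops at 20 mm. Origin: centre of its underside, on the work surface.
- egg_cup: White ceramic egg cup, round, empty, 66 mm high: foot 42 mm across, thin stem 20 mm, open bowl 50 mm across with straight sides from 38 to 66 mm height (grip it there, about 50 mm up). About 70 g. Origin: centre of its underside; z up along its axis. 
- salt_shaker: Small glass salt shaker, cylinder 42 mm across to 62 mm height, then a 44 mm wide domed steel cap, 81 mm high in all. Grip the glass, about 44 mm up. About 110 g. Origin: centre of its underside; z up along its axis. 
- pepper_mill: Turned dark wood pepper mill, round, 92 mm high with a small steel ball on top: base 50 mm across, straight waist 34 mm across from 26 to 64 mm height (grip it there, about 48 mm up), head 44 mm across. About 150 g. Origin: centre of its underside; z up along its axis. 
- jam_jar: Squat round jam jar of amber glass with a flat steel lid, 58 mm across (lid 56 mm), 62 mm high: the LOW one of the two jars. Grip about 44 mm up. About 220 g. Origin: centre of its underside; z up along its axis. 
- tea_tin: Rectangular tea tin, dark steel with a bright steel lid, 40 mm (its x) by 60 mm (its y), 69 mm high. Grip across the 40 mm sides, about 46 mm up. About 130 g. Origin: centre of its underside; z up along its axis. 
- storage_jar: Tall round storage jar of clear glass with a 46 mm wide cork stopper, 58 mm across, 110 mm high: not wanted, stays where it is. Origin: centre of its underside; z up along its axis. 
- round_tin: Low round tin with lid, 66 mm across, 52 mm high: not wanted, stays where it is. Origin: centre of its underside; z up along its axis. 
- beaker: White ceramic drinking beaker without a handle, mouth 66 mm across, 85 mm high: not wanted, stays where it is. Origin: centre of its underside; z up along its axis. 
Not all that is in view belongs to the job. What is shaped like the tea_tin but turquoise or yellow is not meant.

How it is judged:
At the end, for the whole second after the job is handed in: Each of the five things stands upright (0.12 rad) at rest on the floor of its own compartment, within 22 mm of its centre along and across the caddy, underside 2 to 9 mm above the work surface. Storage jar, round tin and beaker are upright and within 30 mm of their starts (x of egg_cup in the frame of long_caddy between -0.107 and -0.063 m and y of egg_cup in the frame of long_caddy between -0.022 and 0.022 m and z of egg_cup in the frame of long_caddy between 0.002 and 0.009 m and angle between each of egg_cup, salt_shaker, pepper_mill, tea_tin, jam_jar, storage_jar, round_tin, beaker's own z axis and vertical below 0.12 rad and linear speed of each of egg_cup, salt_shaker, pepper_mill, tea_tin, jam_jar below 0.02 m/s and angular speed of each of egg_cup, salt_shaker, pepper_mill, tea_tin, jam_jar below 0.2 rad/s and x of salt_shaker in the frame of long_caddy between -0.022 and 0.022 m and y of salt_shaker in the frame of long_caddy between -0.022 and 0.022 m and z of salt_shaker in the frame of long_caddy between 0.002 and 0.009 m and x of pepper_mill in the frame of long_caddy between 0.063 and 0.107 m and y of pepper_mill in the frame of long_caddy between -0.022 and 0.022 m and z of pepper_mill in the frame of long_caddy between 0.002 and 0.009 m and x of tea_tin in the frame of short_caddy between -0.0645 and -0.0205 m and y of tea_tin in the frame of short_caddy between -0.022 and 0.022 m and z of tea_tin in the frame of short_caddy between 0.002 and 0.009 m and x of jam_jar in the frame of short_caddy between 0.0205 and 0.0645 m and y of jam_jar in the frame of short_caddy between -0.022 and 0.022 m and z of jam_jar in the frame of short_caddy between 0.002 and 0.009 m and distance of each of storage_jar, round_tin, beaker from where it was at the start of the episode below 0.03 m); the robot touches nothing.
It fails at once if one of the five wanted things is dropped or thrown (faster than 0.8 m/s with no finger touching it) ((linear speed of egg_cup above 0.8 m/s and contact force between the fingers and egg_cup below 0.05 N) or (linear speed of salt_shaker above 0.8 m/s and contact force between the fingers and salt_shaker below 0.05 N) or (linear speed of pepper_mill above 0.8 m/s and contact force between the fingers and pepper_mill below 0.05 N) or (linear speed of tea_tin above 0.8 m/s and contact force between the fingers and tea_tin below 0.05 N) or (linear speed of jam_jar above 0.8 m/s and contact force between the fingers and jam_jar below 0.05 N)).
It fails at once if storage jar, round tin or beaker pushed more than 30 mm or tipped over (distance of any of storage_jar, round_tin, beaker from where it was at the start of the episode above 0.03 m or angle between any of storage_jar, round_tin, beaker's own z axis and vertical above 0.4 rad).
It also fails if it takes over 120 s, if anything falls off the work surface, if the arm or the gripper's body presses on something with over 40 N, if the wrist force passes 120 N, or if a joint passes its speed limit or range.

## Robot

A 7-joint arm with a two-finger parallel gripper is mounted at the origin on the work surface. World frame = base frame: x ahead of the robot, y to its left, z up, the work surface at z = 0. Lengths are in m, angles in rad, forces in N, time in s.
With the tool pointing down it reaches from about 0.425 to 0.975 m from the base axis. Payload 16.7 kg.
Tool frame: the origin (TCP) lies between the finger pads; the fingertips stand 19 mm ahead of it and the grasp point (between the pads) is the TCP (env.tip_extent is the distance from the TCP to the fingertips, in m); z points along the fingers, y is the line along which they close (so a half turn about z gives the same grasp; the last joint's range is limited). The gripper opens to 85 mm and grips with 20 to 120 N. Pads are 22 mm wide; open, the fingers measure 114 mm over their backs; the gripper's body (76 mm by 85 mm) begins 54 mm behind the grasp point. The pads swing forward as they close: fully open they stand 13 mm farther back than shut.
Start: joints at [1.121, 0.426, 0.074, 1.606, -0.034, 1.111, -0.067], TCP at [0.2, -0.645, 0.25] pointing down, gripper open.
Joint ranges: [-2.85, 2.85], [-0.5, 2.14], [-1.23, 1.37], [0.21, 2.46], [-1.02, 4.16], [0.16, 2.05], [-2.73, 2.73]. Speed limits (rad/s): [1.89, 1.89, 2.39, 2.39, 3.01, 3.01, 3.01].

## Interface

Orientations are given as a 3x3 rotation matrix whose columns are the frame's x, y, z axes.
In Python, from workcell import env, fingers, planner, vision, ticket, telemetry gives the robot as it stands. Calls block until the motion is done:
- env.move_ptp(position, orientation): joint-space move of the TCP to a pose.
- env.move_l(position, speed=0.15, frame=None, stop_force=None): straight line of the TCP; frame=None keeps the orientation; speed is the mean speed in m/s. With stop_force (N) it stops when the force on the tool has changed by that much, and returns True; else False.
- env.move_j(angles): joint-space move.
- fingers.let_go() and fingers.grasp(f_grip=None): open the fingers fully, or close them until they stop; f_grip is the grip in N (None keeps the last).
- env.dwell(seconds).
- planner.ik(position, orientation): joint angles nearest the present ones, or None.
- vision.get_image(name): name is "side" or "top"; returns a dict with "pixels" (420x560x3 uint8, red, green, blue), "depth" (420x560 float32, m along the optical axis (not along the pixel's ray), 0 where there is no reading), "fov_y" (degrees; the focal length in pixels is half the picture's height over the tangent of half this angle, whatever the lens; pixels are square), "cx", "cy" (the principal point, pixels), "position" and "attitude" of the camera in the world. Camera axes: x right, y down, z forward; pixel columns grow to the right and rows downward; lengths in m; the calibration is good to about 2 mm. A picture is of the moment at which its call begins.
A pose or a line that the arm cannot do raises env.PlanningError and nothing moves.
- ticket.hand_in(): hands the job in; it is judged then, once.
Trained networks look in the newest picture that a camera, given by its name, has taken for a name from the list of things; names that differ only in an ending like _2 or _b are one class to them, and where a whole thing is asked for, a point or a joint stands for the part that bears it (a point fixed in the world has none). Each returns a list of dicts, best first, with "confidence" (0 to 1); they miss things now and then, are a little off and sometimes report something else, mostly with a low value. They report only what shows in the picture. A call takes as long as a camera call. They do not tell look-alikes from the thing itself.
- vision.recognise(target, camera): "at" ([x, y, z] in m, in world coordinates, good to about 4 mm: the middle of the surface that is visible of it).
- vision.regions_of(target, camera): "mask" (420x560 bool, what is visible of it).
Readings, each from a call of its own:
- telemetry.current_time(): time.
- telemetry.current_joint_pos(): joint angles.
- telemetry.current_qd(): joint speeds.
- telemetry.current_joint_efforts(): joint torques, N m.
- telemetry.current_position(): TCP position.
- telemetry.current_ee_rot(): TCP orientation.
- telemetry.current_force(): force on the tool from outside, world axes, zero at the start.
- telemetry.current_moment(): the same for the moment, N m.
- telemetry.current_gripper_width(): opening from 0.0 (shut) to 1.0 (fully open).
- telemetry.current_finger_force(): force on a finger pad.
Only numpy, scipy, OpenCV 4.12 (cv2) and the standard library are available. Lean on these libraries where they do the work, as an engineer would, in place of code of your own. Each camera call takes 0.05 s, during which the arm holds its last target. There are 200 camera calls.

## Working session

There is one attempt and no reset: what is moved stays moved. The work goes in short steps, each a Python script; the robot and the scene stay as the last script left them, time stands still between calls to the robot, and variables do not carry over. Pictures are saved under pics/ and viewed, at most 14 in all, crops included, and the job is handed in when it is done.

```bash
ls; mkdir -p pics
cat > h.py <<'E'
import numpy as np, cv2
from workcell import env, fingers, planner, vision, ticket, telemetry
def cloud(im):
    h,w=im["depth"].shape; f=h/2/np.tan(np.radians(im["fov_y"])/2)
    v,u=np.mgrid[:h,:w]; d=im["depth"]
    c=np.stack([(u-im["cx"])/f*d,(v-im["cy"])/f*d,d],-1)
    P=c@np.array(im["attitude"]).T+np.array(im["position"]); P[d<=0]=np.nan
    return P
def save(n,im): cv2.imwrite("pics/"+n,cv2.cvtColor(im["pixels"],cv2.COLOR_RGB2BGR))
NAMES="long_caddy short_caddy egg_cup salt_shaker pepper_mill jam_jar tea_tin storage_jar round_tin beaker".split()
E
python3 - <<'E'
from h import *
for c in("top","side"):
    im=vision.get_image(c); save(c+"0.png",im); np.savez(c+"0.npz",**im)
    print(c,im["position"],np.round(im["attitude"],2).tolist(),im["fov_y"])
    for n in NAMES:
        print(n,[(np.round(r["at"],3).tolist(),round(r["confidence"],2)) for r in vision.recognise(n,c)][:4])
E
```

```text
pics
top [ 0.41779023 -0.00514289  0.90807512] [[0.02, -1.0, 0.09], [-1.0, -0.02, -0.01], [0.01, -0.09, -1.0]] 50.5683339610464
long_caddy [([0.509, -0.328, 0.003], 0.68)]
short_caddy [([0.485, 0.325, 0.003], 0.57), ([0.548, -0.052, 0.11], 0.4)]
egg_cup [([0.437, -0.001, 0.034], 0.87)]
salt_shaker [([0.678, 0.002, 0.073], 0.7)]
pepper_mill [([0.444, 0.136, 0.075], 0.74)]
jam_jar [([0.438, -0.136, 0.067], 0.83)]
tea_tin [([0.672, -0.143, 0.074], 0.85), ([0.624, 0.316, 0.066], 0.71), ([0.307, -0.191, 0.068], 0.6), ([0.567, -0.161, 0.07], 0.57)]
storage_jar [([0.549, -0.051, 0.112], 0.78)]
round_tin [([0.672, 0.131, 0.052], 0.87)]
beaker [([0.571, 0.078, 0.038], 0.91)]
side [0.29023484 0.48268505 0.66262419] [[-0.91, -0.31, 0.28], [-0.42, 0.7, -0.57], [-0.02, -0.64, -0.77]] 56.61299094602136
long_caddy [([0.496, -0.324, 0.003], 0.69)]
short_caddy [([0.487, 0.329, 0.006], 0.78)]
egg_cup [([0.437, 0.001, 0.047], 0.61)]
salt_shaker [([0.678, 0.016, 0.053], 0.78)]
pepper_mill [([0.439, 0.156, 0.056], 0.59)]
jam_jar [([0.436, -0.119, 0.053], 0.87), ([0.564, 0.073, 0.057], 0.6)]
tea_tin [([0.566, -0.163, 0.06], 0.94), ([0.306, -0.178, 0.057], 0.92), ([0.668, -0.133, 0.057], 0.88), ([0.622, 0.332, 0.069], 0.79)]
storage_jar [([0.55, -0.037, 0.079], 0.77)]
round_tin [([0.665, 0.144, 0.059], 0.72)]
beaker [([0.563, 0.073, 0.058], 0.57)]
```

View pics/top0.png

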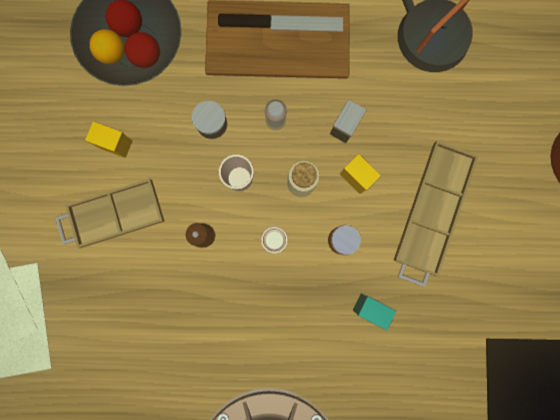

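View pics/side0.png

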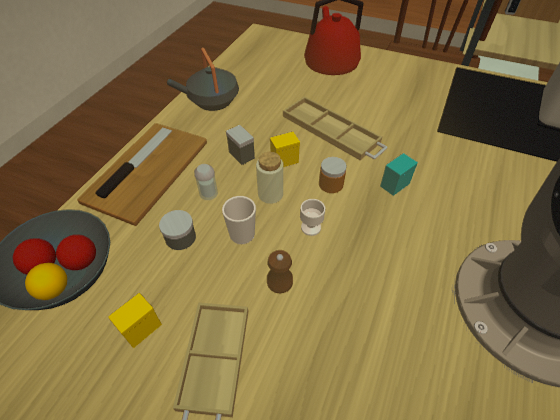

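The top view shows the long caddy centred at (434,208) with its handle at (413,275), toward the robot. The short caddy is at (115,213) with its handle at (65,229), at +y. The grey tin at (348,120) is the tea tin; the ones at (104,137), (360,172) and (376,311) are yellow or turquoise look-alikes. The side view agrees: grey tin at (240,145), mill at (280,270), egg cup at (312,216), jam jar at (332,175), salt shaker at (205,181).

```bash
cat > meas.py <<'E'
from h import *
def masks(n,c,near=None,P=None):
    rs=vision.regions_of(n,c); 
    if near is None: return rs[0]["mask"] if rs else None
    best=[r["mask"] for r in rs if np.linalg.norm(np.nanmedian(P[r["mask"]],0)[:2]-near)<.04]
    return best[0] if best else None
E
python3 - <<'E'
from meas import *
near=dict(egg_cup=(.437,0),salt_shaker=(.678,.005),pepper_mill=(.444,.14),jam_jar=(.438,-.13),tea_tin=(.67,-.14),storage_jar=(.55,-.045),round_tin=(.67,.135),beaker=(.568,.077),long_caddy=(.503,-.327),short_caddy=(.486,.327))
for c in("top","side"):
    im=vision.get_image(c);P=cloud(im);print(c)
    for n in near:
        m=masks(n,c,np.array(near[n]),P)
        if m is None: print(n,"none");continue
        Q=P[m&np.isfinite(P[...,2])]
        z=np.percentile(Q[:,2],97)
        if "caddy" in n:
            R=Q[(Q[:,2]>.011)&(Q[:,2]<.03)]
            (cx,cy),wh,a=cv2.minAreaRect(R[:,:2].astype(np.float32))
            ax=np.array([np.cos(np.radians(a)),np.sin(np.radians(a))])
            if wh[0]<wh[1]: ax=np.array([-ax[1],ax[0]])
            h=np.array([-1,0]) if "long" in n else np.array([0,1])
            # x axis points away from the handle (handle: long -> robot side, short -> +y)
            if ax@h>0: ax=-ax
            ay=np.array([-ax[1],ax[0]]); s=R[:,:2]@ax;t=R[:,:2]@ay
            e=np.percentile(s,[.5,99.5]);f=np.percentile(t,[.5,99.5])
            L=.26 if "long" in n else .175
            o=ax*(e[1]-L/2)+ay*f.mean()
            print(n,"n",len(R),"origin",o.round(4),"yaw",np.arctan2(ax[1],ax[0]).round(3),"len",(e[1]-e[0]).round(4),"wid",(f[1]-f[0]).round(4),"rim z",np.percentile(R[:,2],[50,90]).round(4),"floor z",np.percentile(Q[:,2],25).round(4))
        else:
            T=Q[Q[:,2]>z-.008][:,:2].astype(np.float32)
            (cx,cy),wh,a=cv2.minAreaRect(T)
            print(n,"n",len(Q),"top",z.round(4),"rect",np.round([cx,cy,*wh],4),"ang",round(a,1),"zmin",np.percentile(Q[:,2],2).round(3))
E
```

```text
top
egg_cup n 536 top 0.0663 rect [ 0.4372 -0.0022  0.0483  0.0482] ang 46.3 zmin 0.028
salt_shaker n 573 top 0.0808 rect [6.865e-01 1.000e-04 3.930e-02 3.660e-02] ang 1.2 zmin -0.001
pepper_mill n 601 top 0.0887 rect [0.4436 0.1435 0.0349 0.0353] ang 42.3 zmin 0.001
jam_jar n 783 top 0.0636 rect [ 0.4401 -0.1395  0.0534  0.0538] ang 1.1 zmin 0.009
tea_tin n 803 top 0.0704 rect [ 0.6768 -0.1434  0.0407  0.0609] ang 60.0 zmin 0.008
storage_jar n 929 top 0.1107 rect [ 0.5555 -0.0545  0.0446  0.0439] ang 0.4 zmin -0.0
round_tin n 1043 top 0.0537 rect [0.6764 0.1323 0.0645 0.0649] ang 46.5 zmin 0.003
beaker n 1005 top 0.0851 rect [0.5625 0.0725 0.0642 0.0637] ang 27.5 zmin 0.001
long_caddy n 1562 origin [ 0.5092 -0.3301] yaw -0.337 len 0.2872 wid 0.0909 rim z [0.0177 0.0203] floor z 0.0033
short_caddy n 1119 origin [0.4853 0.3192] yaw -1.24 len 0.2026 wid 0.09 rim z [0.0173 0.0204] floor z 0.0032
side
egg_cup n 739 top 0.0662 rect [ 0.4367 -0.0007  0.048   0.0493] ang 21.8 zmin 0.002
salt_shaker n 677 top 0.0808 rect [0.6852 0.0046 0.0385 0.0338] ang 29.5 zmin -0.001
pepper_mill n 894 top 0.0876 rect [0.444  0.1448 0.0378 0.0384] ang 75.8 zmin 0.006
jam_jar n 847 top 0.0632 rect [ 0.4398 -0.1383  0.053   0.0555] ang 20.1 zmin -0.0
tea_tin n 806 top 0.0699 rect [ 0.6764 -0.1424  0.0413  0.0637] ang 62.9 zmin 0.004
storage_jar n 1173 top 0.1105 rect [ 0.5532 -0.0521  0.0416  0.0414] ang 10.8 zmin 0.004
round_tin n 1125 top 0.0535 rect [0.6754 0.134  0.0655 0.0644] ang 0.1 zmin 0.003
beaker n 1274 top 0.0853 rect [0.5616 0.073  0.0645 0.0639] ang 81.5 zmin 0.007
long_caddy n 1055 origin [ 0.51   -0.3297] yaw -0.335 len 0.2893 wid 0.093 rim z [0.0169 0.0202] floor z 0.0043
short_caddy n 1587 origin [0.4845 0.3201] yaw -1.235 len 0.1857 wid 0.0899 rim z [0.019 0.021] floor z 0.0046
```

```bash
cat > pp.py <<'E'
from h import *
LONG=(np.array([.5095,-.330]),-.336); SHORT=(np.array([.485,.3197]),-1.238)
def slot(c,x):
    o,a=c; return o+x*np.array([np.cos(a),np.sin(a)])
# name: pick xy, grip height, closing angle (None = any), caddy, slot x, width mm
JOBS=dict(
 egg_cup=((.437,-.0015),.050,None,LONG,-.085,50),
 salt_shaker=((.686,.002),.044,None,LONG,0,42),
 pepper_mill=((.4438,.144),.048,None,LONG,.085,34),
 tea_tin=((.6766,-.143),.046,np.radians(61),SHORT,-.0425,40),
 jam_jar=((.440,-.139),.044,None,SHORT,.0425,58))
Z=.24; FLOOR=.0045
def R(a):
    y=np.array([np.cos(a),np.sin(a),0]); z=np.array([0,0,-1.]); return np.stack([np.cross(y,z),y,z],1)
def best(xy,z,angs):
    c=[]
    for a in angs:
        qs=[planner.ik([*xy,h],R(a)) for h in(Z,z)]
        if all(q is not None for q in qs): c.append((max(abs(q[6]) for q in qs),a))
    return min(c)[1]
def plan(n):
    xy,h,a,cad,sx,w=JOBS[n]; t=slot(cad,sx)
    pa=[a,a+np.pi] if a is not None else [np.pi/2,-np.pi/2]
    ca=cad[1]+np.pi/2
    return np.array(xy),h,best(xy,h,pa),t,best(t,h+FLOOR,[ca,ca+np.pi]),w
def run(n):
    xy,h,a,t,b,w=plan(n); t0=telemetry.current_time()
    env.move_ptp([*xy,Z],R(a)); env.move_l([*xy,h],speed=.12)
    fingers.grasp(f_grip=40); g=telemetry.current_gripper_width()
    print(n,"width mm",round(g*85,1),"expected",w,"pad N",round(float(np.max(telemetry.current_finger_force())),1))
    if abs(g*85-w)>8: print("BAD GRASP"); return False
    env.move_l([*xy,Z],speed=.15)
    if telemetry.current_gripper_width()*85<w-8: print("LOST"); return False
    env.move_ptp([*t,Z],R(b))
    zt=h+FLOOR
    env.move_l([*t,zt+.008],speed=.12); env.dwell(.2)
    s=env.move_l([*t,zt-.004],speed=.02,stop_force=4)
    print("stop",s,"z-zt mm",round((telemetry.current_position()[2]-zt)*1e3,1))
    fingers.let_go(); env.dwell(.2); env.move_l([*t,Z],speed=.15)
    print("took",round(telemetry.current_time()-t0,1),"t",round(telemetry.current_time(),1)); return True
E
python3 - <<'E'
from pp import *
for n in JOBS:
    p=plan(n); print(n,round(p[2],2),p[3].round(3),round(p[4],2))
print(telemetry.current_time())
run("egg_cup")
im=vision.get_image("top"); save("egg.png",im)
E
```

```text
egg_cup 1.57 [ 0.429 -0.302] 4.38
salt_shaker 1.57 [ 0.509 -0.33 ] 4.38
pepper_mill 1.57 [ 0.59  -0.358] 4.38
tea_tin 1.06 [0.471 0.36 ] 0.33
jam_jar -1.57 [0.499 0.28 ] 0.33
2.2
egg_cup width mm 49.2 expected 50 pad N 39.3
stop True z-zt mm 1.0
took 12.6 t 14.8
```

View pics/egg.png

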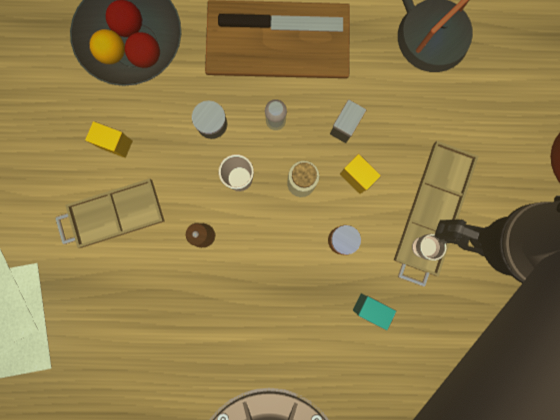

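Run:
```python
from pp import *
if run("salt_shaker"): run("tea_tin")
im=vision.get_image("side"); save("s2.png",im)
```

```text
salt_shaker width mm 41.3 expected 42 pad N 40.1
stop True z-zt mm 0.5
took 12.8 t 27.7
tea_tin width mm 39.0 expected 40 pad N 40.9
stop True z-zt mm 0.5
took 11.1 t 38.8
```

The egg cup stands upright in the handle-side compartment at (429,246). The salt shaker and tea tin were also gripped and set down at the expected widths and heights.

View pics/s2.png

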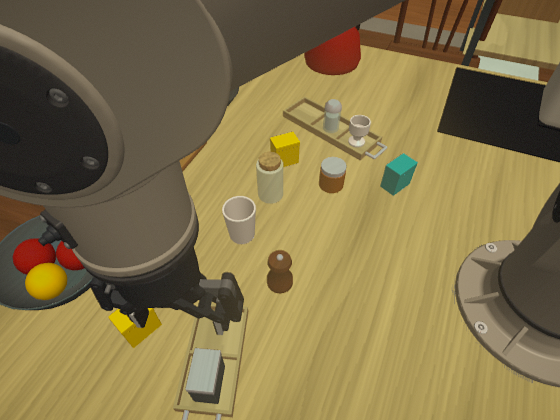

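Run:
```python
from meas import *
from pp import *
if run("jam_jar") and run("pepper_mill"):
    env.move_ptp([.2,-.645,.3],telemetry.current_ee_rot())
for c in("top","side"):
    im=vision.get_image(c);save(f"end_{c}.png",im);P=cloud(im);print(c)
    for n,(xy,h,a,cad,sx,w) in JOBS.items():
        t=slot(cad,sx);m=masks(n,c,t,P)
        if m is None: print(n,"none");continue
        Q=P[m&np.isfinite(P[...,2])];z=np.percentile(Q[:,2],97)
        (cx,cy),wh,_=cv2.minAreaRect(Q[Q[:,2]>z-.008][:,:2].astype(np.float32))
        d=np.array([cx,cy])-t;ca,sa=np.cos(cad[1]),np.sin(cad[1])
        print(n,"top",z.round(4),"offset along/across mm",np.round([1e3*(d@[ca,sa]),1e3*(d@[-sa,ca])],1))
print(telemetry.current_force())
```

```text
jam_jar width mm 56.7 expected 58 pad N 39.7
stop True z-zt mm 1.1
took 11.3 t 50.1
pepper_mill width mm 38.6 expected 34 pad N 38.0
stop True z-zt mm 1.0
took 11.2 t 61.3
top
egg_cup top 0.0709 offset along/across mm [-0.1 -0.5]
salt_shaker top 0.0861 offset along/across mm [-1.6  0.8]
pepper_mill top 0.0922 offset along/across mm [-1.  -0.2]
tea_tin top 0.0753 offset along/across mm [ 1.6 -0.8]
jam_jar top 0.0685 offset along/across mm [ 2.3 -0.9]
side
egg_cup top 0.0706 offset along/across mm [0.3 0.7]
salt_shaker top 0.0857 offset along/across mm [-3.1  2.8]
pepper_mill top 0.0904 offset along/across mm [-1.9  5.4]
tea_tin none
jam_jar top 0.0687 offset along/across mm [-0.1 -0.7]
[-0.02549813 -0.57912649  0.3500623 ]
```

The side view showed salt shaker and egg cup in the long caddy and the tea tin upright in the handle-side compartment at (205,375).

View pics/end_side.png

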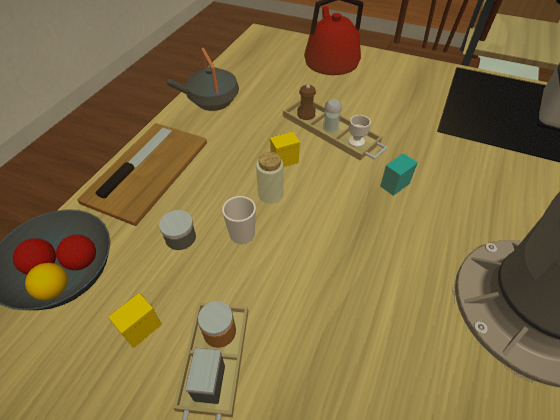

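All five stand upright in their own compartments: mill (307,102), salt (332,114), egg cup (359,130), jam jar (217,324), tea tin (205,375). The storage jar, round tin and beaker are where they were.

```bash
python3 -c "
from h import *
print(ticket.hand_in())"
```

```text
the job is handed in; nothing more can be done
None
```

I placed all five things upright in their own compartments, within about 6 mm of centre in the camera checks (22 mm allowed), left the storage jar, round tin and beaker where they stood, and handed the job in after a little over 61 s of robot time; no verdict came back.

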